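# Snap the dust cover onto the bearing housing

### The arm

A 6-joint arm with a two-finger parallel gripper is mounted at the origin on the work surface; the furniture and walls round the work are solid. World frame = base frame: x ahead of the robot, y to its left, z up, the work surface at z = 0. Lengths are in mm, angles in rad, forces in N, time in s.
With the tool pointing down it reaches from about 350 to 975 mm from the base axis. Payload 7.1 kg.
Tool frame: the origin (TCP) lies between the finger pads, 19 mm behind the fingertips; this is the grasp point; z points along the fingers, y is the line along which they close (so a half turn about z gives the same grasp; the last joint's range is limited). The gripper opens to 88 mm and grips with 3 to 60 N. Pads are 20 mm wide; open, the fingers measure 115 mm over their backs; the gripper's body (75 mm by 178 mm) begins 61 mm behind the grasp point.
Start: joints at [-1.33, 0.423, 1.63, -0, 1.089, -0.019], TCP at [160.573, -604.004, 241.375] pointing down, gripper open.
Joint ranges: [-3, 3], [-0.9, 2.11], [0.09, 2.58], [-1.31, 4.45], [0.11, 2.69], [-2.54, 2.54]. Speed limits (rad/s): [2.39, 2.39, 3.01, 3.14, 3.14, 3.14].

### API

Orientations are given as a rotation vector (axis times angle).
In Python, from workcell import get_obs, optics, close_job, spotter gives the robot as it stands. The module is installed in compiled form; this text tells all that it offers.
- The arm moves only by the tool move_arm, never from a script. Its argument "rows" is a list of rows, each a list of 5 numbers: the shift along the tool's x, y, z in cm, then the turn about the tool's z in degrees, then the opening in per cent of the stroke, from 0 (shut) to 100 (fully open). A call has 1 to 10 rows; each row shifts and turns the commanded pose from where the row before left it, along the tool's axes as they then stand; what a row does not reach is not made up. A row lasts 1/8 s, in which the tool goes at most 62.5 mm and 10.7 degrees, less where a joint would pass 70% of its speed; a pose out of reach is approached as far as the arm can. A call with a gripper value outside its range is refused whole. The fingers move at their own pace and stop on an object; the grip force is fixed at half the most. Time passes only in rows, so rows that do not move let the fingers close. It gives the time, the measured TCP pose, the force, the opening and the grip force at its end, in the units of the state.
- get_obs(): the state, without advancing time (a new reading comes with each control period).
- optics.get_image(name): name is "scene" or "side" or "wrist"; returns the picture (420x560x3 uint8, blue, green, red); there is no depth.
- optics.calibration(name): a dict with "camera_matrix" (3x3 intrinsics, pixels), "xyz" and "orientation" of the camera in the world. Camera axes: x right, y down, z forward; pixel columns grow to the right and rows downward; lengths in mm; the calibration is good to about 2 mm. The wrist camera is an equidistant fisheye: a pixel r from the principal point sees the ray r / f radians off the axis. A picture is of the moment at which its call begins: read the wrist's pose just before it. calibration takes no time and is no camera call; for the wrist camera it gives the pose at the moment of the call.
- close_job(): hands the job in; it is judged then, once.
Trained networks look in the newest picture that a camera, given by its name, has taken for a name from the list of things; names that differ only in an ending like _2 or _b are one class to them, and where a whole thing is asked for, a point or a joint stands for the part that bears it (a point fixed in the world has none). Each returns a list of dicts, best first, with "conf" (0 to 1); they miss things now and then, are a little off and sometimes report something else, mostly with a low value. They report only what shows in the picture. A call takes as long as a camera call.
- spotter.find_in(camera, label): "point" ([column, row] in pixels, amid what is visible of it).
- spotter.regions_of(camera, label): "region" (420x560 bool, what is visible of it) and "point" ([column, row] in pixels, amid what is visible of it).
The state is a dict: "t": time; "qpos": joint angles; "qvel": joint speeds; "joint_torque": joint torques, N m; "ee_pos": TCP position; "orientation": TCP orientation; "ft_force": force on the tool from outside, world axes, zero at the start; "moment": the same for the moment, N m; "width": finger opening in mm; "grasp_force": force on a finger pad.
Only numpy, scipy, OpenCV 4.12 (cv2) and the standard library are available. Lean on these libraries where they do the work, as an engineer would, in place of code of your own. Each camera call takes 0.05 s, during which the arm holds its last target. There are 200 camera calls.

### The job

Pick up the black dust cover and set it over the open bearing housing, its clip arms along the rim's two longer sides. Press it straight down until both clip arms snap under the rim and the cover sits fully home and flat on it, then let go and leave the other things on the bench where they are.

Things in the scene. Friction and masses are not known exactly. Their poses are not given: they have to be found in the camera images.
- housing: Bare-metal bearing housing fixed to the bench, 71 mm high, a bearing lying in its round mouth. Origin: centre of its underside on the bench; z up. Foot plate 140 (x) x 104 (y) x 10 mm; block 96 x 80 mm to height 59 mm. The cover's clip arms belong on the sides facing the housing's +y and -y; either way round (turned by 180 degrees) is right.
- housing_rim (a point): Centre of the flat top of the housing's rim, 71 mm above the bench; axes as the housing's. The rim plate is 108 (x) x 92 (y) mm and 12 mm thick, and overhangs the block below by 6 mm all round.
- cover: Loose black plastic cover, 127 (x) x 101 (y) x 62 mm, about 0.19 kg, standing on the bench on two end skirts. Origin: centre underneath, level with the skirts' lower edges; z up. Plate 122 x 89 mm from height 28 to 34 mm. Skirts at the +x and -x ends, 60 mm wide, inner faces 114 mm apart (3 mm clearance to the rim at each end), flaring out about 3 mm at the lower edge.
- cover_grip (a point): Point in the cover's grip rib, on its mid-line, 56 mm above the cover's origin; axes as the cover's. The rib stands in the middle of the plate, 64 mm long (x), 16 mm wide (y), from height 34 to 62 mm; pinch it across y from above. With the TCP 3 mm below this point the fingertips are 3 mm above the plate.
- cover_seat (a point): Centre of the underside of the cover's plate, 28 mm above the cover's origin; it lies on housing_rim when the cover is home. Coming down, the arms first touch the rim when it is 17 to 24 mm above the rim and snap in during the last 2 mm. Pushing takes about 10 N at first, then 2 to 5 N; a press of up to 25 N at the end does no harm.
- clip_left (a joint): Sprung clip arm on the cover's +y side, 36 mm wide, reaching down to 1.5 mm above the skirts' edges: 0 = at rest or snapped in, positive = spread outward (rad), about 0.2 while it passes the rim. Its hook reaches 3 mm in under the rim when home; the slope below the hook guides it over the rim and takes up to 2.5 mm of offset in y.
- clip_right (a joint): Sprung clip arm on the cover's -y side; shape and values as clip_left.
- beaker: Glass beaker, 77 mm across, 98 mm high, bystander; origin under its centre.
- glass_dish: Low glass dish, 77 mm across, 36 mm high, bystander; origin under its centre.
- collar_nut: Black hexagon nut, 90 mm across corners, 37 mm high, bystander; origin under its centre.
- bearing_1: Ball bearing lying flat, 62 mm across, 13 mm high, bystander; origin under its centre.

How it is judged (in metres and radians):
At the end, for the whole second after the job is handed in: The cover lies on the housing's rim: plate underside within 3 mm of the rim's top, centred within 5 mm, level within 0.04 rad, square to the housing within 0.08 rad (either way round), both clip arms sprung back (below 0.08 rad), at rest (z of cover_seat in the frame of housing_rim between -0.003 and 0.003 m and horizontal distance between cover_seat and housing_rim below 0.005 m and angle between cover's own z axis and vertical below 0.04 rad and angle between the x axis of cover and the x axis of housing, either way round below 0.08 rad and value of joint each of clip_left, clip_right below 0.08 rad and linear speed of cover below 0.02 m/s); the robot touches nothing.
It fails at once if the beaker, dish, nut or free bearing is shifted by more than 30 mm (distance of any of beaker, glass_dish, collar_nut, bearing_1 from where it was at the start of the episode above 0.03 m).
It also fails if it takes over 48 s, if anything falls off the work surface, if the arm or the gripper's body presses on something with over 40 N, if the wrist force passes 120 N, or if a joint passes its speed limit or range.

## Working session

There is one attempt and no reset: what is moved stays moved. The work goes in short steps, Python scripts to look and compute and a tool call to move; the robot and the scene stay as the last step left them, time stands still between calls to the robot, and variables do not carry over. Pictures are saved under pics/ and viewed, at most 10 in all, crops included, and the job is handed in when it is done.

Besides the shell and the picture viewer there is one more tool, called after "Call:" as name(argument=value, ...), one argument or row to a line, values as JSON. move_arm: Moves the arm, as the interface text tells. Its arguments: {"type":"object","properties":{"rows":{"type":"array","items":{"type":"array","items":{"type":"number"}}}},"required":["rows"]}

```bash
mkdir -p pics
cat > h.py <<'E'
import numpy as np,cv2
from scipy.spatial.transform import Rotation as R
from workcell import get_obs, optics, close_job, spotter
def ray(cal,p):
    K=np.array(cal['camera_matrix']);return K
def pix2plane(name,cal,pts,z):
    K=np.array(cal['camera_matrix']);c=np.array(cal['xyz']);Rm=R.from_rotvec(cal['orientation']).as_matrix()
    p=np.atleast_2d(np.array(pts,float));u=(p[:,0]-K[0,2])/K[0,0];v=(p[:,1]-K[1,2])/K[1,1]
    if name=='wrist':
        th=np.hypot(u,v);s=np.where(th>1e-9,np.sin(th)/np.maximum(th,1e-9),1);d=np.c_[u*s,v*s,np.cos(th)]
    else: d=np.c_[u,v,np.ones(len(u))]
    d=d@Rm.T
    return c+d*((z-c[2])/d[:,2])[:,None]
def proj(name,cal,P):
    K=np.array(cal['camera_matrix']);c=np.array(cal['xyz']);Rm=R.from_rotvec(cal['orientation']).as_matrix()
    q=(np.atleast_2d(P)-c)@Rm
    if name=='wrist':
        r=np.hypot(q[:,0],q[:,1]);th=np.arctan2(r,q[:,2]);k=th/np.maximum(r,1e-9);a=q[:,:2]*k[:,None]
    else: a=q[:,:2]/q[:,2:]
    return np.c_[a[:,0]*K[0,0]+K[0,2],a[:,1]*K[1,1]+K[1,2]]
E
python3 - <<'E'
from h import *
o=get_obs();print({k:np.round(v,3) for k,v in o.items()})
ims=[]
for n in ('scene','side','wrist'):
    c=optics.calibration(n);print(n,c)
    im=optics.get_image(n);cv2.imwrite(f'pics/{n}0.png',im);ims.append(im)
    for l in ('housing','cover','cover_grip','beaker','glass_dish','collar_nut','bearing_1'):
        r=spotter.find_in(n,l)
        print(l,[(np.round(x['point']),round(x['conf'],2),np.round(pix2plane(n,c,x['point'],{'housing':60,'cover':35,'cover_grip':40}.get(l,20))[0])) for x in r[:2]])
a=np.vstack([np.hstack(ims[:2]),np.hstack([ims[2],ims[2]*0])])
cv2.imwrite('pics/all0.png',cv2.resize(a,(800,600)))
E
```

```text
{'t': np.float64(0.0), 'qpos': array([-1.33 ,  0.424,  1.631,  0.   ,  1.089, -0.019]), 'qvel': array([ 0.   , -0.003,  0.001,  0.   ,  0.001, -0.   ]), 'joint_torque': array([-2.0000e-03, -5.4463e+01, -2.7366e+01,  6.4000e-02,  2.3000e-02,
       -0.0000e+00]), 'ee_pos': array([ 160.434, -603.537,  240.64 ]), 'orientation': array([-3.114, -0.407,  0.   ]), 'ft_force': array([ 0.641,  0.346, -0.531]), 'moment': array([-0.045,  0.024,  0.033]), 'grasp_force': np.float64(0.0), 'width': np.float64(87.762)}
scene {'camera_matrix': array([[383.40807049,   0.        , 280.47288385],
       [  0.        , 383.40807049, 208.05750154],
       [  0.        ,   0.        ,   1.        ]]), 'xyz': array([176.30819118, 208.49272477, 887.23467009]), 'orientation': array([-1.49739882,  2.42425138, -0.58208178])}
housing [(array([378., 213.]), 0.82, array([ 425., -191.,   60.]))]
cover [(array([274., 241.]), 0.8, array([483.,  60.,  35.]))]
cover_grip [(array([271., 239.]), 0.86, array([489.,  67.,  40.]))]
beaker [(array([274., 241.]), 0.3, array([487.,  59.,  20.]))]
glass_dish [(array([183., 271.
[... 737 characters left out ...]
glass_dish [(array([260., 231.]), 0.7, array([492.,   4.,  20.])), (array([237., 171.]), 0.59, array([520., 304.,  20.]))]
collar_nut [(array([329., 208.]), 0.85, array([699.,  30.,  20.])), (array([261., 225.]), 0.2, array([503.,  26.,  20.]))]
bearing_1 [(array([346., 234.]), 0.86, array([688., -85.,  20.]))]
wrist {'camera_matrix': array([[325.1922621 ,   0.        , 282.01768723],
       [  0.        , 325.1922621 , 211.2249957 ],
       [  0.        ,   0.        ,   1.        ]]), 'xyz': array([ 226.90017414, -585.22428915,  385.37598677]), 'orientation': array([ 2.31977429, -1.78348498, -0.23476373])}
housing []
cover []
cover_grip []
beaker []
glass_dish []
collar_nut []
bearing_1 []
```

View pics/all0.png

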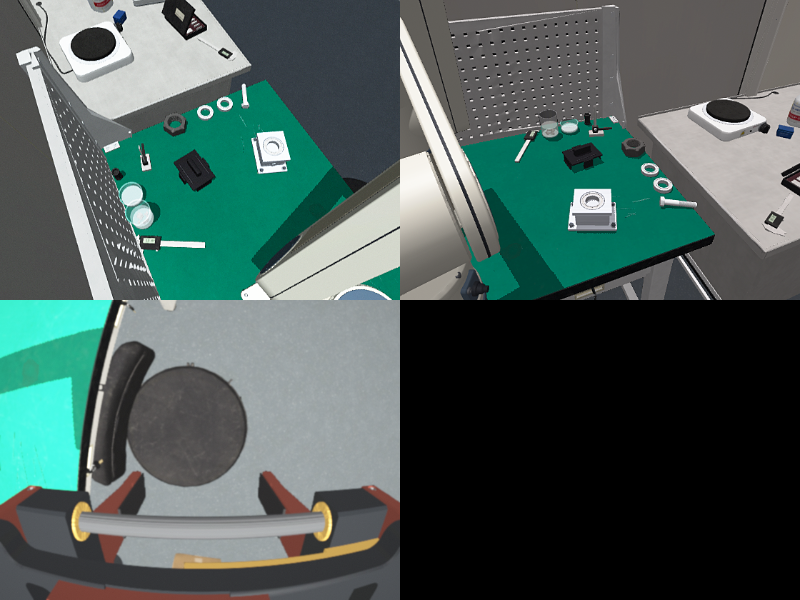

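```bash
cat > fit.py <<'E'
from h import *
from scipy.optimize import minimize
HB=[(-70,70,-52,52,0,10),(-48,48,-40,40,10,59),(-54,54,-46,46,59,71)]
CB=[(-61,61,-44.5,44.5,28,34),(-63,-57,-30,30,0,28),(57,63,-30,30,0,28),(-32,32,-8,8,34,62),(-18,18,44,50,1.5,32),(-18,18,-50,-44,1.5,32)]
def corners(b):
    return np.array([[x,y,z] for x in b[:2] for y in b[2:4] for z in b[4:]],float)
def mask(n,cal,boxes,p,z0=0):
    m=np.zeros((420*2,560*2),np.uint8);c,s=np.cos(p[2]),np.sin(p[2])
    for b in boxes:
        P=corners(b);Q=np.c_[P[:,0]*c-P[:,1]*s+p[0],P[:,0]*s+P[:,1]*c+p[1],P[:,2]+z0]
        h=cv2.convexHull(proj(n,cal,Q).astype(np.float32))[:,0]
        cv2.fillConvexPoly(m,np.round((h*2+.5)*16).astype(np.int32),1,shift=4)
    return m>0
def fit(boxes,views,p0,z0=0):
    def cost(q):
        p=[q[0],q[1],q[2]/50]
        return sum(1-(lambda a:(a&r).sum()/(a|r).sum())(mask(n,c,boxes,p,z0)) for n,c,r in views)
    best=None
    for yaw in p0[2]:
        x0=np.array([p0[0],p0[1],yaw*50])
        r=minimize(cost,x0,method='Nelder-Mead',options=dict(initial_simplex=x0+np.array([[0,0,0],[15,0,0],[0,15,0],[0,0,10]]),xatol=.1,fatol=1e-4))
        if best is None or r.fun<best.fun: best=r
    return np.r_[best.x[:2],best.x[2]/50,best.fun]
def region(n,l,near):
    rs=spotter.regions_of(n,l)
    return max(rs,key=lambda r:r['conf']-np.hypot(*(np.array(r['point'])-near))/50)
def up(m): return cv2.resize(m.astype(np.uint8),None,fx=2,fy=2,interpolation=cv2.INTER_NEAREST)>0
E
python3 - <<'E'
from fit import *
V={'cover':[], 'housing':[]};ims={}
near={('scene','cover'):(274,241),('side','cover'):(254,214),('scene','housing'):(378,213),('side','housing'):(269,293)}
for n in ('scene','side'):
    ims[n]=optics.get_image(n);c=optics.calibration(n)
    for l in V:
        r=region(n,l,near[n,l]);print(n,l,r['conf'],r['region'].sum());V[l].append((n,c,up(r['region'])))
out=[]
for l,b,p0 in (('cover',CB,(487,50)),('housing',HB,(430,-210))):
    ys=np.arange(0,np.pi,.4)
    f=fit(b,V[l],(*p0,ys));print(l,np.round(f,3),[np.round(fit(b,[v],(f[0],f[1],[f[2]])),3) for v in V[l]])
    for n,c,r in V[l]:
        im=cv2.resize(ims[n],None,fx=2,fy=2)
        for m,col in ((r,(0,0,255)),(mask(n,c,b,f),(0,255,255))):
            cs,_=cv2.findContours(m.astype(np.uint8),cv2.RETR_EXTERNAL,cv2.CHAIN_APPROX_NONE);cv2.drawContours(im,cs,-1,col,1)
        u,v=(np.array(near[n,l])*2);u=int(u);v=int(v)
        out.append(cv2.resize(im[v-90:v+90,u-120:u+120],(400,300)))
cv2.imwrite('pics/fit.png',np.vstack([np.hstack(out[:2]),np.hstack(out[2:])]))
E
```

```text
scene cover 0.69 1962
scene housing 0.63 2667
side cover 0.85 1275
side housing 0.61 3623
cover [4.96675e+02 6.24390e+01 3.28300e+00 1.24000e-01] [array([4.96675e+02, 6.24390e+01, 3.28300e+00, 4.80000e-02]), array([4.9774e+02, 6.1936e+01, 3.2870e+00, 7.2000e-02])]
housing [ 4.40255e+02 -2.07077e+02  2.76800e+00  6.20000e-02] [array([ 4.39018e+02, -2.07294e+02,  2.76400e+00,  2.50000e-02]), array([ 4.41225e+02, -2.05751e+02,  2.77200e+00,  2.90000e-02])]
```

View pics/fit.png

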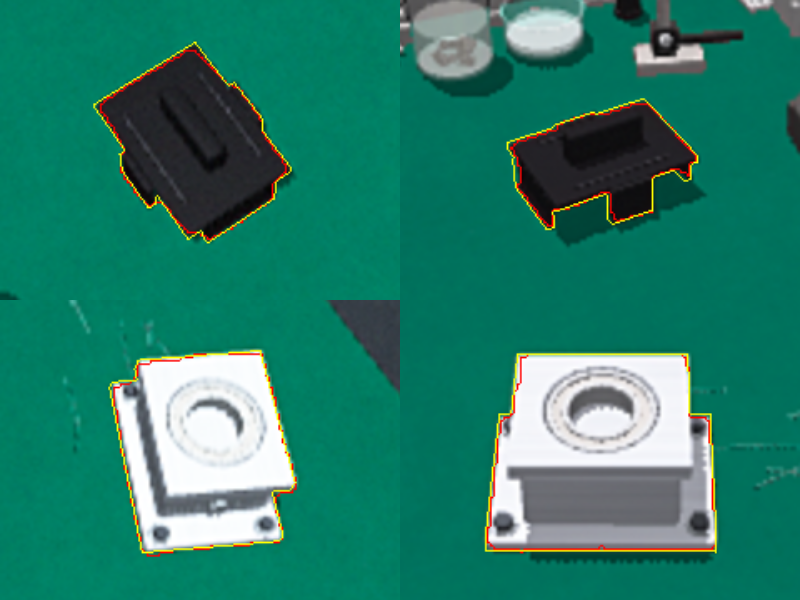

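```bash
cat >> h.py <<'E'
def yaw_of(o): 
    x=R.from_rotvec(o['orientation']).as_matrix()[:,0];return np.arctan2(x[1],x[0])
def plan(target,yaw,o=None):
    o=o or get_obs();M=R.from_rotvec(o['orientation']).as_matrix();y=yaw_of(o)
    dy=(yaw-y+np.pi/2)%np.pi-np.pi/2
    M2=R.from_euler('z',dy).as_matrix()@M
    print('turn deg',round(-np.degrees(dy),2),'shift cm after turn',np.round((np.array(target)-o['ee_pos'])@M2/10,3),'tilt',np.round(M[:,2],4))
E
python3 -c "
from h import *
plan((497,62,180),0.141)"
```

```text
turn deg 6.81 shift cm after turn [ 42.67  -61.209   6.138] tilt [-0.e+00  1.e-04 -1.e+00]
```

Call:
move_arm(
  rows=[
    [0,0,0,6.8,100],
    [3,-4.3,0.3,0,100],
    [3,-4.3,0.3,0,100],
    [3,-4.3,0.3,0,100],
    [3,-4.3,0.3,0,100],
    [3,-4.3,0.3,0,100],
    [3,-4.3,0.3,0,100],
    [3,-4.3,0.3,0,100],
    [3,-4.3,0.3,0,100],
    [3,-4.3,0.3,0,100],
  ],
)

```text
t: 2.75
ee_pos: [374.2, -181.5, 214.6]
orientation: [3.133, 0.221, 0.001]
ft_force: [0.9, -0.7, -1.1]
width: 87.8
grasp_force: 0.0
```

```bash
python3 -c "
from h import *
print(get_obs()['qpos'])
plan((497,62,180),0.141)"
```

```text
[-4.80184147e-01  1.51849674e-01  2.09373313e+00  3.06262884e-05
  8.94948944e-01  9.49776296e-01]
turn deg -0.01 shift cm after turn [ 15.578 -22.381   3.463] tilt [ 1.e-03 -5.e-04 -1.e+00]
```

Call:
move_arm(
  rows=[
    [3,-4.3,0.6,0,100],
    [3,-4.3,0.6,0,100],
    [3,-4.3,0.6,0,100],
    [3,-4.3,0.6,0,100],
    [2.5,-3.5,0.6,0,100],
    [0,0,0,0,100],
    [0,0,0,0,100],
  ],
)

```text
t: 3.62
ee_pos: [487.4, 42.2, 184.3]
orientation: [3.134, 0.222, -0.001]
ft_force: [-0.3, -0.2, 0.1]
width: 87.8
grasp_force: 0.0
```

```bash
cat > look.py <<'E'
from fit import *
import sys
tag=sys.argv[1]
o=get_obs();c=optics.calibration('wrist');im=optics.get_image('wrist')
rs=spotter.regions_of('wrist','cover');print(o['ee_pos'],yaw_of(o),[(r['conf'],r['region'].sum(),r['point']) for r in rs])
im=cv2.resize(im,None,fx=2,fy=2);r=up(rs[0]['region'])
# project model edges for the prior estimate
for m,col in ((r,(0,0,255)),(mask('wrist',c,CB,(497,62,.141)),(0,255,255)),(mask('wrist',c,CB[3:4],(497,62,.141)),(0,255,0))):
    cs,_=cv2.findContours(m.astype(np.uint8),cv2.RETR_EXTERNAL,cv2.CHAIN_APPROX_NONE);cv2.drawContours(im,cs,-1,col,1)
cv2.imwrite(f'pics/{tag}.png',cv2.resize(im,(800,600)))
plan((497,62,100),.141,o)
E
python3 look.py w1
```

```text
[487.40944225  42.18460561 184.26482823] 0.14168770280408852 [(0.59, np.int64(12677), [263.7, 185.0])]
turn deg 0.04 shift cm after turn [ 1.234 -1.828  8.425] tilt [-7.e-04 -2.e-04 -1.e+00]
```

View pics/w1.png

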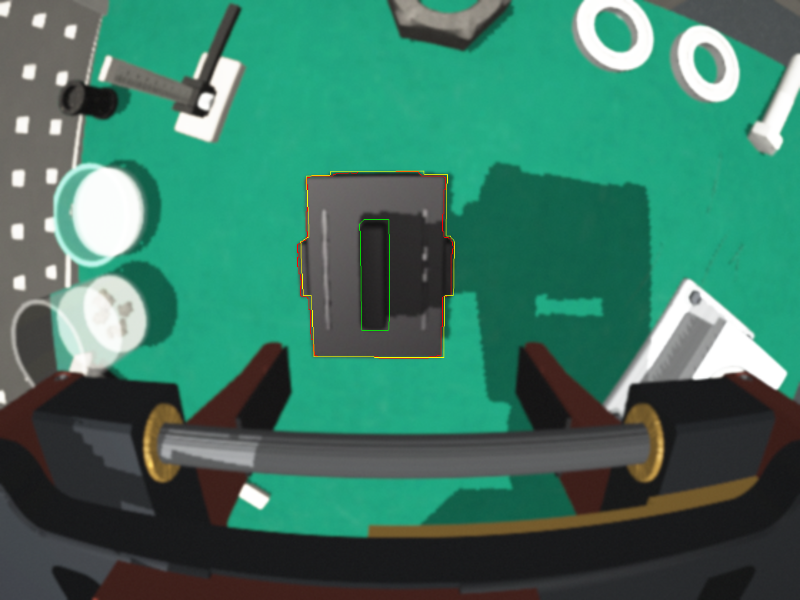

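Call:
move_arm(
  rows=[
    [0.6,-0.9,1.4,0,100],
    [0.6,-0.9,2.5,0,100],
    [0,0,2.5,0,100],
    [0,0,2.0,0,100],
    [0,0,0,0,100],
    [0,0,0,0,100],
  ],
)

```text
t: 4.47
ee_pos: [497.5, 61.9, 100.6]
orientation: [-3.134, -0.221, -0.0]
ft_force: [0.4, 0.3, 0.4]
width: 87.8
grasp_force: 0.0
```

Run:
```python
from fit import *
o=get_obs();c=optics.calibration('wrist');im=optics.get_image('wrist')
r=region('wrist','cover',(264,185))
print(r['conf'],fit(CB,[('wrist',c,up(r['region']))],(497,62,[.141])),o['ee_pos'])
plan((497,62,55.5),.141,o)
```

```text
0.77 [4.96513570e+02 6.29617774e+01 1.41375464e-01 3.16650998e-02] [497.48599869  61.86142013 100.56555001]
turn deg -0.02 shift cm after turn [-0.047 -0.02   4.507] tilt [ 2.e-04  0.e+00 -1.e+00]
```

Call:
move_arm(
  rows=[
    [-0.05,-0.05,1.5,0,50],
    [0,0,1.5,0,50],
    [0,0,1.4,0,50],
    [0,0,0,0,50],
    [0,0,0,0,50],
    [0,0,0,0,0],
    [0,0,0,0,0],
    [0,0,0,0,0],
    [0,0,0,0,0],
    [0,0,0,0,0],
  ],
)

```text
t: 5.82
ee_pos: [496.9, 62.4, 56.6]
orientation: [-3.134, -0.221, -0.001]
ft_force: [-0.2, -0.5, 3.5]
width: 16.1
grasp_force: 30.0
```

Call:
move_arm(
  rows=[
    [0,0,-2,0,0],
    [0,0,-4,0,0],
    [0,0,-4,0,0],
    [0,0,-3,0,0],
    [0,0,0,0,0],
  ],
)

```text
t: 6.45
ee_pos: [497.9, 62.5, 188.1]
orientation: [-3.134, -0.221, -0.007]
ft_force: [0.8, 0.1, -1.6]
width: 15.6
grasp_force: 30.0
```

Run:
```python
from h import *
o=get_obs();print(o['width'],o['grasp_force'],o['ft_force'])
plan((440.2,-206.8,180),-.374,o)
```

```text
15.649015383409466 29.98951882123947 [ 0.8456943   0.10799178 -1.59980603]
turn deg 29.51 shift cm after turn [ 4.465 27.179  0.835] tilt [ 4.3e-03  5.0e-04 -1.0e+00]
```

Lifted. Turning, then carrying over the housing.

Call:
move_arm(
  rows=[
    [0,0,0,7.4,0],
    [0,0,0,7.4,0],
    [0,0,0,7.4,0],
    [0,0,0,7.3,0],
    [0.7,4.3,0,0,0],
    [0.7,4.3,0,0,0],
    [0.7,4.3,0,0,0],
    [0.7,4.3,0,0,0],
    [0.7,4.3,0,0,0],
    [0,0,0,0,0],
  ],
)

```text
t: 7.7
ee_pos: [449.3, -152.4, 184.7]
orientation: [-3.086, 0.589, 0.004]
ft_force: [0.1, 0.2, -1.4]
width: 15.7
grasp_force: 30.0
```

Run:
```python
from h import *
o=get_obs();print(o['width'],o['grasp_force'],o['ft_force'])
plan((440.2,-206.8,180),-.374,o)
```

```text
15.663583848987926 29.989064633846283 [ 0.05568064  0.23654222 -1.44551865]
turn deg -0.2 shift cm after turn [1.141 5.4   0.472] tilt [-2.5e-03  6.0e-04 -1.0e+00]
```

Call:
move_arm(
  rows=[
    [0.6,2.7,0.2,0,0],
    [0.5,2.7,0.2,0,0],
    [0,0,0,0,0],
    [0,0,0,0,0],
  ],
)

```text
t: 8.2
ee_pos: [441.0, -203.7, 181.6]
orientation: [-3.086, 0.583, 0.003]
ft_force: [0.3, -0.4, -2.1]
width: 15.9
grasp_force: 30.0
```

```bash
cat > look2.py <<'E'
from fit import *
import sys
H=(440.2,-206.8,-.374)
o=get_obs();print(o['ee_pos'],yaw_of(o),o['width']);z0=o['ee_pos'][2]-56.6
C=(*o['ee_pos'][:2],yaw_of(o));out=[]
for n in ('scene','side','wrist'):
    c=optics.calibration(n);im=optics.get_image(n)
    try:
        r=region(n,'cover',proj(n,c,[*C[:2],z0+30])[0]);V=(n,c,up(r['region']));print(n,r['conf'],'cover',fit(CB,[V],(C[0],C[1],[C[2]]),z0))
    except ValueError: print(n,'no cover')
    im=cv2.resize(im,None,fx=2,fy=2)
    for m,col in ((mask(n,c,CB,C,z0),(0,255,255)),(mask(n,c,HB,H),(0,0,255)),(mask(n,c,HB[2:],H),(0,0,255))):
        cs,_=cv2.findContours(m.astype(np.uint8),cv2.RETR_EXTERNAL,cv2.CHAIN_APPROX_NONE);cv2.drawContours(im,cs,-1,col,1)
    if n=='wrist': out.append(cv2.resize(im,(400,300)));continue
    u,v=(proj(n,c,[440,-207,90])[0]*2).astype(int);u=np.clip(u,160,960);v=np.clip(v,120,720)
    out.append(cv2.resize(im[v-120:v+120,u-160:u+160],(400,300)))
cv2.imwrite(f'pics/{sys.argv[1]}.png',np.vstack([np.hstack(out[:2]),np.hstack([out[2],out[2]*0])]))
plan((H[0],H[1],128),H[2],o)
E
python3 look2.py v1
```

```text
[ 440.96524494 -203.66190127  181.57079688] -0.37363142066098115 15.851484962019963
scene 0.93 cover [ 4.38555817e+02 -2.03916841e+02 -3.86556148e-01  3.44046148e-01]
side 0.95 cover [ 4.41801300e+02 -2.04463781e+02 -3.71571546e-01  2.42913386e-01]
wrist 0.91 cover [ 4.40833800e+02 -2.03456247e+02 -3.71961499e-01  3.21986722e-01]
turn deg 0.02 shift cm after turn [0.053 0.323 5.357] tilt [-0.0014  0.0011 -1.    ]
```

View pics/v1.png

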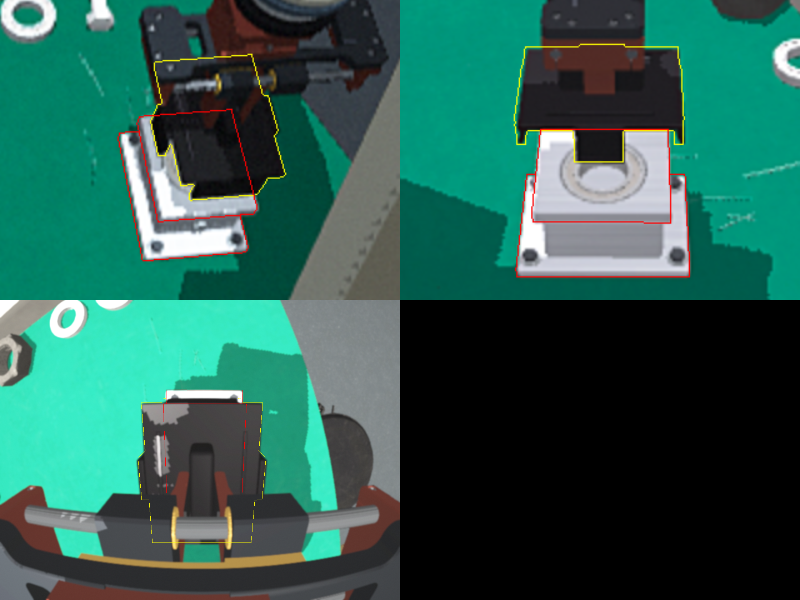

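Call:
move_arm(
  rows=[
    [0.05,0.32,0.5,0,0],
    [0,0,2,0,0],
    [0,0,2,0,0],
    [0,0,0.8,0,0],
    [0,0,0,0,0],
    [0,0,0,0,0],
  ],
)

```text
t: 9.25
ee_pos: [441.0, -208.2, 129.9]
orientation: [3.087, -0.584, 0.001]
ft_force: [0.1, 0.0, -1.3]
width: 15.5
grasp_force: 30.0
```

```bash
python3 look2.py v2
```

```text
[ 440.98902076 -208.20996094  129.8930653 ] -0.3737621464604064 15.49136562706609
scene 0.62 cover [ 4.37119435e+02 -2.05998807e+02 -3.58047514e-01  3.45096709e-01]
side 0.95 cover [ 4.41103908e+02 -2.08202294e+02 -3.73995194e-01  3.46617990e-01]
wrist 0.68 cover [ 4.40360154e+02 -2.07881944e+02 -3.71320744e-01  3.22600418e-01]
turn deg 0.01 shift cm after turn [-0.125 -0.102  0.189] tilt [ 8.e-04 -4.e-04 -1.e+00]
```

View pics/v2.png

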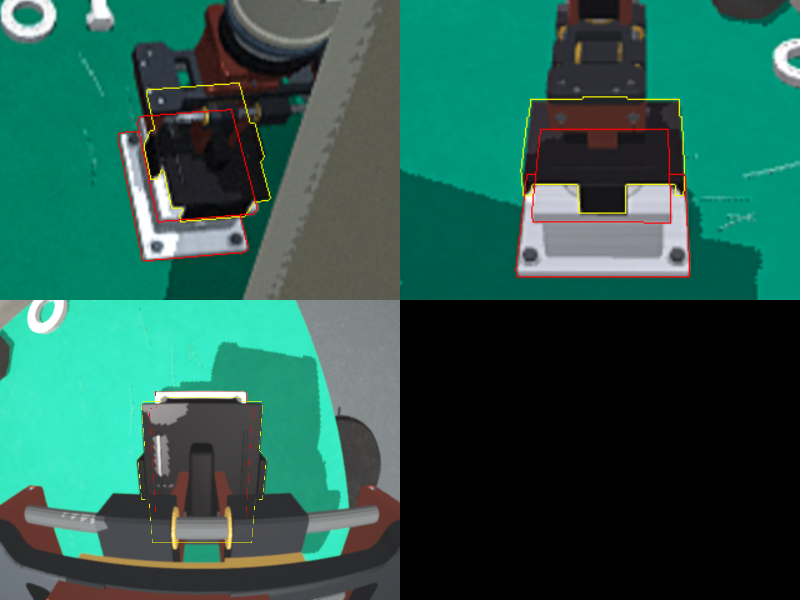

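Call:
move_arm(
  rows=[
    [-0.1,-0.1,0,0,0],
    [0,0,0.3,0,0],
    [0,0,0.3,0,0],
    [0,0,0.3,0,0],
    [0,0,0.3,0,0],
    [0,0,0,0,0],
    [0,0,0,0,0],
  ],
)

```text
t: 10.42
ee_pos: [440.1, -206.7, 117.4]
orientation: [3.087, -0.584, 0.0]
ft_force: [1.6, -1.2, -1.3]
width: 16.0
grasp_force: 30.0
```

Run:
```python
from h import *
o=get_obs();print(np.round(o['ft_force'],1),np.round(o['moment'],2),o['width'])
plan((440.2,-206.8,99.6),-.374,o)
```

```text
[ 1.6 -1.2 -1.3] [-0.07 -0.15  0.02] 16.04399298369425
turn deg 0.01 shift cm after turn [0.008 0.003 1.776] tilt [ 2.e-04 -1.e-04 -1.e+00]
```

Call:
move_arm(
  rows=[
    [0,0,0.2,0,0],
    [0,0,0.2,0,0],
    [0,0,0.2,0,0],
    [0,0,0.2,0,0],
    [0,0,0,0,0],
  ],
)

```text
t: 11.05
ee_pos: [440.2, -206.8, 109.2]
orientation: [3.087, -0.584, 0.001]
ft_force: [2.1, -0.5, 0.4]
width: 15.7
grasp_force: 30.0
```

Call:
move_arm(
  rows=[
    [0,0,0.2,0,0],
    [0,0,0.2,0,0],
    [0,0,0.2,0,0],
    [0,0,0.1,0,0],
    [0,0,0,0,0],
  ],
)

```text
t: 11.68
ee_pos: [439.7, -206.5, 102.1]
orientation: [-3.087, 0.584, 0.001]
ft_force: [0.2, -1.1, -0.8]
width: 16.1
grasp_force: 30.0
```

Call:
move_arm(
  rows=[
    [0,0,0.1,0,0],
    [0,0,0.1,0,0],
    [0,0,0.1,0,0],
    [0,0,0.1,0,0],
    [0,0,0,0,0],
  ],
)

```text
t: 12.3
ee_pos: [439.8, -206.6, 99.7]
orientation: [-3.087, 0.584, 0.0]
ft_force: [-6.8, 1.7, 20.2]
width: 15.8
grasp_force: 30.0
```

```bash
python3 look2.py v3; python3 -c "
from h import *
o=get_obs();print(o['ft_force'],o['moment'])"
```

```text
[ 439.82753229 -206.64716336   99.67092056] -0.37383193166115974 15.84438774213861
scene 0.69 cover [ 4.38662641e+02 -2.05725045e+02 -3.90898495e-01  3.75438172e-01]
side 0.86 cover [ 4.40094355e+02 -2.07385708e+02 -3.74662905e-01  3.07867968e-01]
wrist 0.78 cover [ 4.39204532e+02 -2.06383363e+02 -3.70131954e-01  3.19155852e-01]
turn deg 0.01 shift cm after turn [ 3.900e-02  1.000e-03 -2.833e+00] tilt [-3.e-04  1.e-04 -1.e+00]
[-6.71550182  0.52821737 21.23153642] [ 3.10107170e-01  1.03163296e+00 -6.43675388e-04]
```

View pics/v3.png

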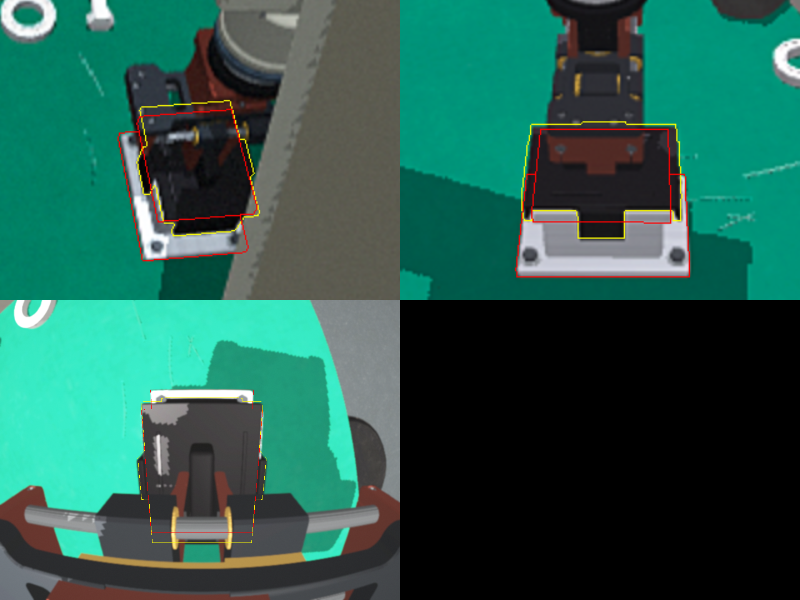

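Call:
move_arm(
  rows=[
    [0,0,0,0,0],
    [0,0,-0.15,0,0],
    [0,0,-0.15,0,0],
    [0,0,0,0,0],
    [0,0,0,0,0],
  ],
)

```text
t: 13.22
ee_pos: [439.8, -206.5, 100.8]
orientation: [-3.087, 0.584, 0.001]
ft_force: [1.8, -1.1, -11.2]
width: 16.0
grasp_force: 30.0
```

Call:
move_arm(
  rows=[
    [0,0,0.15,0,0],
    [0,0,0.15,0,0],
    [0,0,0,0,0],
    [0,0,-0.1,0,0],
    [0,0,0,0,30],
    [0,0,0,0,30],
    [0,0,0,0,30],
    [0,0,0,0,30],
  ],
)

```text
t: 14.22
ee_pos: [440.0, -206.7, 99.3]
orientation: [-3.087, 0.584, 0.0]
ft_force: [0.5, 0.5, 0.3]
width: 26.5
grasp_force: 0.0
```

Call:
move_arm(
  rows=[
    [0,0,-2,0,40],
    [0,0,-4,0,40],
    [0,0,-4,0,40],
    [0,0,-4,0,40],
    [4,0,-2,0,40],
    [5,0,0,0,40],
    [5,0,0,0,40],
    [5,0,0,0,40],
    [0,0,0,0,40],
    [0,0,0,0,40],
  ],
)

```text
t: 15.48
ee_pos: [616.0, -275.6, 258.6]
orientation: [-3.086, 0.583, 0.003]
ft_force: [-0.9, 0.1, 0.8]
width: 35.1
grasp_force: 0.0
```

Run:
```python
from fit import *
o=get_obs();print(o['t'],o['ee_pos'],o['ft_force']);out=[]
for n in ('scene','side','wrist'):
    c=optics.calibration(n);im=optics.get_image(n)
    try:
        r=region(n,'cover',proj(n,c,[440,-207,75])[0]);print(n,r['conf'],fit(CB,[(n,c,up(r['region'])&True)],(440,-207,[-.374]),43))
    except ValueError: print('none')
    im=cv2.resize(im,None,fx=2,fy=2)
    u,v=(proj(n,c,[440,-207,80])[0]*2).astype(int);u=np.clip(u,160,960);v=np.clip(v,120,720)
    out.append(cv2.resize(im[v-80:v+80,u-107:u+107] if n!='wrist' else im[v-120:v+120,u-160:u+160],(400,300)))
cv2.imwrite('pics/end.png',np.vstack([np.hstack(out[:2]),np.hstack([out[2],out[2]*0])]))
```

```text
15.475 [ 615.99056646 -275.63064185  258.55584949] [-0.86761392  0.06114232  0.83536986]
scene 0.83 [ 4.39495366e+02 -2.06057458e+02 -3.83446187e-01  1.85612034e-01]
side 0.76 [ 4.40473120e+02 -2.06624050e+02 -3.57424001e-01  6.89368771e-02]
wrist 0.87 [ 4.39296132e+02 -2.06132364e+02 -3.73337115e-01  5.17618516e-01]
```

View pics/end.png

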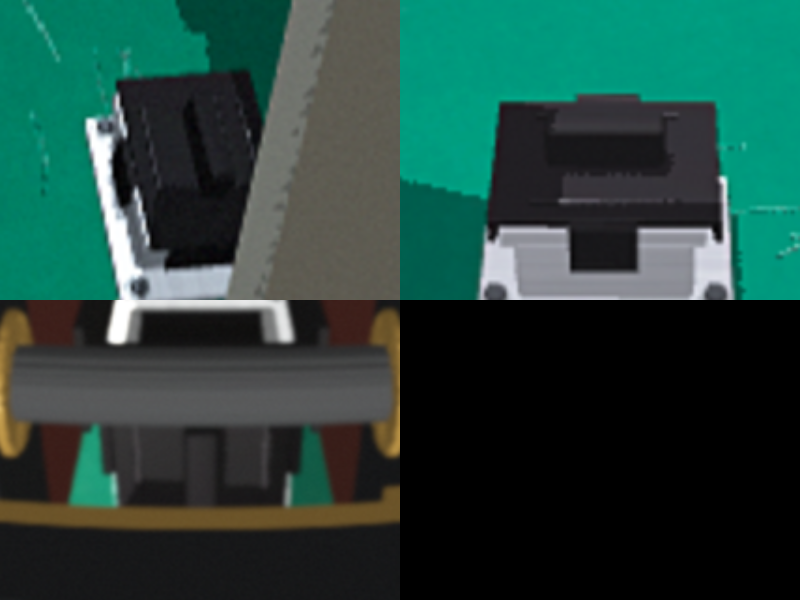

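Run:
```python
from fit import *
out=[]
for n in ('side','scene'):
    c=optics.calibration(n);im=cv2.resize(optics.get_image(n),None,fx=2,fy=2)
    for m,col in ((mask(n,c,CB,(440.2,-206.8,-.374),43),(0,255,255)),(mask(n,c,HB,(440.2,-206.8,-.374)),(0,0,255))):
        cs,_=cv2.findContours(m.astype(np.uint8),cv2.RETR_EXTERNAL,cv2.CHAIN_APPROX_NONE);cv2.drawContours(im,cs,-1,col,1)
    u,v=(proj(n,c,[440,-207,70])[0]*2).astype(int);v=min(v,750)
    out.append(cv2.resize(im[v-90:v+90,u-60:u+60],(400,600),interpolation=cv2.INTER_NEAREST))
cv2.imwrite('pics/ov.png',np.hstack(out))
```

```text
(no output)
```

View pics/ov.png

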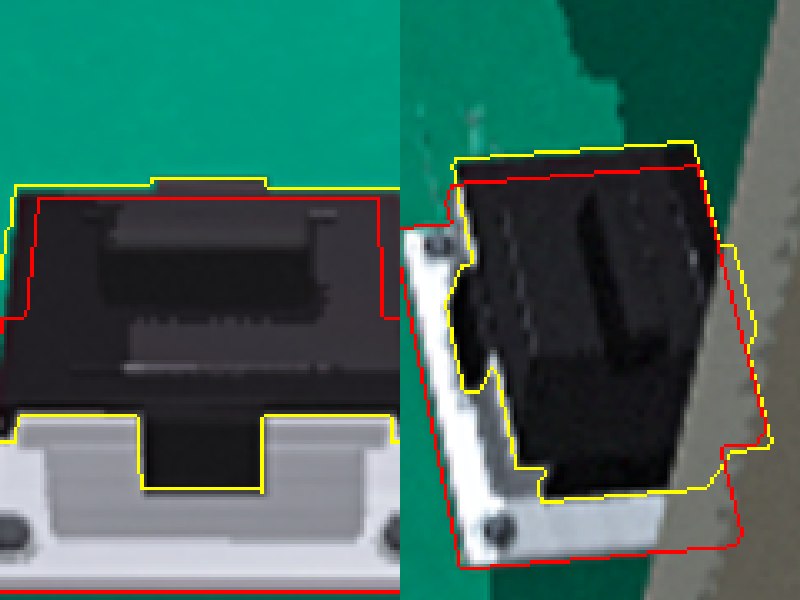

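The overlay shows the cover matching the fully seated pose, with both clip arms at rest position (near arm bottom edge at (200,488), far tab at (208,180)), so I'm handing in.

```bash
python3 -c "
from h import *
print(close_job())"
```

```text
the job is handed in; nothing more can be done
None
```

The black cover is on the housing rim, and the job was handed in at about 16 s of the 48 s allowed. It went home under about 20 N, resisted an 11 N upward tug, and lines up with the modelled seated pose with both clip arms at rest; the gripper is clear, and no result came back at hand-in.

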